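# Show a guest how to make the coffee

### The job

Show a guest in the boat's galley how the coffee is made, by pointing only: bring the fingertips just above the middle of the lid knob of the moka pot and pause there for a good second, then do the same just above the middle of the smallest burner of the hob, and last just above the middle of the igniter button in the row of knobs. Each time point from close by, within about 5 cm over the top of the thing, and finish with the fingers still pointing at the igniter button. Touch nothing at all, and on the way do not dip down to point at another burner, a knob, the jar or the mug.

Things in the scene. Friction and masses are not known exactly. Their poses are not given: they have to be found in the camera images.
- moka_top (a point): top of the small black knob on the lid of a metal stovetop moka pot (158 mm tall, 90 mm wide at the foot, black handle reaching 87 mm from its axis, loose, about 0.5 kg) that stands on the counter beside the hob, to the robot's left; the point is on the pot's axis, z up, the handle is on its +y side. First thing to point at
- burner_small_top (a point): the smallest of three gas burners on the stainless hob: round dark cap 46 mm across, pan-support bars reaching 62 mm from the axis; this point is on the burner's axis, level with the top of its four dark pan-support bars (a cross seen from above), 45 mm above the hob plate and 21 mm above the cap; z up. Second thing to point at; the three burners may be in any of three places
- burner_medium_top (a point): the middle-sized burner: cap 70 mm across, bars reaching 74 mm; this point is on the burner's axis, level with the top of its four dark pan-support bars (a cross seen from above), 45 mm above the hob plate and 21 mm above the cap; z up. Not to be pointed at
- burner_large_top (a point): the largest burner: cap 96 mm across, bars reaching 84 mm; this point is on the burner's axis, level with the top of its four dark pan-support bars (a cross seen from above), 45 mm above the hob plate and 21 mm above the cap; z up. Not to be pointed at
- igniter_top (a point): top centre of the igniter button, unpressed: a low round metal button 24 mm across on a black square base 44 mm wide; this point is 18 mm above the hob plate; z up. It stands in the row of four controls, 100 mm apart, along the hob's edge nearest the robot, in any of the four places; the knobs beside it are 10 mm taller. Last thing to point at
- igniter (a joint): travel of the igniter button: 0 m up, 0.006 m fully pressed (spring, 3 N). It must stay up
- knob0_top (a point): a plain round metal hob knob, 40 mm across at the skirt (50 mm over its base ring), fixed here; this point is the centre of its top, 28 mm above the hob plate; z up. One of three alike. Not to be pointed at
- knob1_top (a point): a plain round metal hob knob, 40 mm across at the skirt (50 mm over its base ring), fixed here; this point is the centre of its top, 28 mm above the hob plate; z up. One of three alike. Not to be pointed at
- knob2_top (a point): a plain round metal hob knob, 40 mm across at the skirt (50 mm over its base ring), fixed here; this point is the centre of its top, 28 mm above the hob plate; z up. One of three alike. Not to be pointed at
- jar_top (a point): top centre of the lid of a coffee jar, 76 mm across and 120 mm tall, loose on the counter among the pot and the mug. Leave alone
- mug_top (a point): centre of the mouth of a white mug, 82 mm across and 95 mm tall, with a handle, loose on the counter. Leave alone. The hob itself is a steel plate 360 x 440 mm, 6 mm thick, on the counter at height 0; the tallest thing near the work is the moka pot
Mind the look-alikes: they are no part of the job. What is shaped like the part that bears moka_top but yellow is not meant.

How it is judged:
On the way, in this order (a step that is already met when the one before it is completed fails the run):
1. point at the moka pot's lid knob and pause (horizontal distance between the grasp point and moka_top below 0.02 m and z of the grasp point in the frame of moka_top between 0.015 and 0.085 m), for 1 s.
2. point at the middle of the smallest burner and pause (horizontal distance between the grasp point and burner_small_top below 0.02 m and z of the grasp point in the frame of burner_small_top between -0.01 and 0.085 m), for 1 s.
3. point at the igniter button and pause (horizontal distance between the grasp point and igniter_top below 0.02 m and z of the grasp point in the frame of igniter_top between 0.015 and 0.085 m), for 1 s.
At the end, for the whole second after the job is handed in: the pad centre (about 19 mm behind the fingertips) is within 20 mm sideways of the igniter button's centre and 15 to 85 mm above its top; the button is pressed under 1.5 mm; the pot, jar and mug are within 8 mm of where they stood (all of step 3 and value of joint igniter below 0.0015 m and not (distance of moka_top from where it was at the start of the episode above 0.008 m) and not (distance of jar_top from where it was at the start of the episode above 0.008 m) and not (distance of mug_top from where it was at the start of the episode above 0.008 m)); the robot touches nothing.
It fails at once if the robot touches something (over 1 N) (contact force between any of the fingers, the arm and anything else above 1 N).
It fails at once if the igniter button is pressed (1.5 mm or more) (value of joint igniter above 0.0015 m).
It fails at once if the moka pot, the jar or the mug is moved more than 8 mm (distance of any of moka_top, jar_top, mug_top from where it was at the start of the episode above 0.008 m).
It fails at once if the fingers dip down over another burner, a knob, the jar or the mug (pad centre within 20 mm sideways of its middle and less than 60 mm above its top) ((horizontal distance between the grasp point and burner_medium_top below 0.02 m and z of the grasp point in the frame of burner_medium_top below 0.06 m) or (horizontal distance between the grasp point and burner_large_top below 0.02 m and z of the grasp point in the frame of burner_large_top below 0.06 m) or (horizontal distance between the grasp point and knob0_top below 0.02 m and z of the grasp point in the frame of knob0_top below 0.06 m) or (horizontal distance between the grasp point and knob1_top below 0.02 m and z of the grasp point in the frame of knob1_top below 0.06 m) or (horizontal distance between the grasp point and knob2_top below 0.02 m and z of the grasp point in the frame of knob2_top below 0.06 m) or (horizontal distance between the grasp point and jar_top below 0.02 m and z of the grasp point in the frame of jar_top below 0.06 m) or (horizontal distance between the grasp point and mug_top below 0.02 m and z of the grasp point in the frame of mug_top below 0.06 m)).
It also fails if it takes over 45 s, if anything falls off the work surface, if the arm or the gripper's body presses on something with over 40 N, if the wrist force passes 120 N, or if a joint passes its speed limit or range.

### The arm

A 6-joint arm with a two-finger parallel gripper is mounted at the origin on the work surface. World frame = base frame: x ahead of the robot, y to its left, z up, the work surface at z = 0. Lengths are in m, angles in rad, forces in N, time in s.
With the tool pointing down it reaches from about 0.375 to 0.975 m from the base axis. Payload 3.8 kg.
Tool frame: the origin (TCP) lies midway between the tips of the shut fingers; the grasp point (between the pads) lies 19 mm behind it; z points along the fingers, y is the line along which they close (so a half turn about z gives the same grasp; the last joint's range is limited). The gripper opens to 88 mm and grips with 3 to 60 N. Pads are 18 mm wide; open, the fingers measure 123 mm over their backs; the gripper's body (75 mm by 187 mm) begins 45 mm behind the grasp point.
Start: joints at [-1.384, 0.264, 1.604, -0, 1.274, -0.037], TCP at [0.15, -0.658, 0.218] pointing down, gripper open.
Joint ranges: [-2.63, 2.63], [-0.94, 2.18], [0.31, 2.57], [-1.31, 4.45], [0, 2.66], [-2.55, 2.55]. Speed limits (rad/s): [2.57, 2.57, 3.14, 3.14, 3.14, 3.14].

### API

Orientations are given as a rotation vector (axis times angle).
In Python, from cell import manip, inverse_kinematics, cams, order gives the robot as it stands. Calls block until the motion is done:
- manip.move_pose(position, orientation): joint-space move of the TCP to a pose.
- manip.move_linear(position, rate=0.15, rot=None): straight line of the TCP; rot=None keeps the orientation; rate is the mean speed in m/s.
- manip.set_joints(angles): joint-space move.
- manip.set_gripper(opening, force=None): finger opening in m; force is the grip in N (None keeps the last); returns when the fingers have stopped.
- manip.dwell(seconds).
- inverse_kinematics(position, orientation): joint angles nearest the present ones, or None.
- manip.state(): the state.
- cams.capture(name): name is "scene" or "top" or "wrist"; returns a dict with "image" (480x640x3 uint8, blue, green, red), "z_map" (480x640 float32, m along the optical axis (not along the pixel's ray), 0 where there is no reading), "intrinsics" (3x3 intrinsics, pixels), "position" and "orientation" of the camera in the world; the wrist camera has in their place "T_tool_cam" (4x4, takes a point from camera to tool coordinates, whose origin is the TCP and whose axes are the flange's). Camera axes: x right, y down, z forward; pixel columns grow to the right and rows downward; lengths in m; the calibration is good to about 2 mm. A picture is of the moment at which its call begins: read the wrist's pose just before it.
A pose or a line that the arm cannot do raises manip.IKError and nothing moves.
- order.close_job(): hands the job in; it is judged then, once.
The state is a dict: "clock": time; "joint_pos": joint angles; "joint_velocities": joint speeds; "tau": joint torques, N m; "tool_pos": TCP position; "tcp_rot": TCP orientation; "contact_force": force on the tool from outside, world axes, zero at the start; "moment": the same for the moment, N m; "gripper_width": finger opening in m; "grasp_force": force on a finger pad.
Only numpy, scipy, OpenCV 4.12 (cv2) and the standard library are available. Lean on these libraries where they do the work, as an engineer would, in place of code of your own. Each camera call takes 0.05 s, during which the arm holds its last target. There are 200 camera calls.

## Working session

There is one attempt and no reset: what is moved stays moved. The work goes in short steps, each a Python script; the robot and the scene stay as the last script left them, time stands still between calls to the robot, and variables do not carry over. Pictures are saved under pics/ and viewed, at most 10 in all, crops included, and the job is handed in when it is done.

```bash
mkdir -p pics; python3 - <<'E'
from cell import manip,cams
import cv2,numpy as np,pickle
d={}
for n in("top","scene"):
    c=cams.capture(n);d[n]=c;cv2.imwrite(f"pics/{n}0.png",c["image"]);print(n,c["intrinsics"],c["position"],c["orientation"])
pickle.dump(d,open("cap.pkl","wb"))
s=manip.state();print(s["clock"],s["tool_pos"],s["tcp_rot"],s["gripper_width"])
E
```

```text
top [[446.97714654   0.         310.51029934]
 [  0.         446.97714654 247.35997495]
 [  0.           0.           1.        ]] [0.5171884  0.13841265 1.12387211] [-2.20655814  2.15486729 -0.13355118]
scene [[585.01212349   0.         319.43926629]
 [  0.         585.01212349 236.85410968]
 [  0.           0.           1.        ]] [1.77788684 0.69698692 0.94980667] [-1.25346321 -2.03938273  1.09731618]
0.1 [ 0.14967799 -0.65750001  0.21632001] [-3.11994749e+00 -3.50568076e-01  2.72738263e-04] 0.08841104214356629
```

View pics/top0.png

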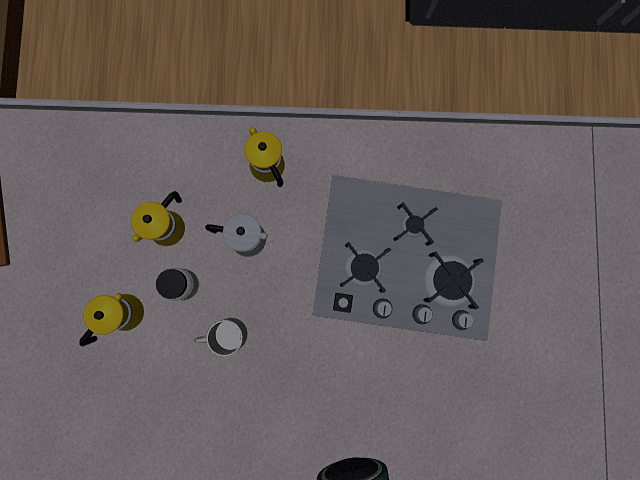

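View pics/scene0.png

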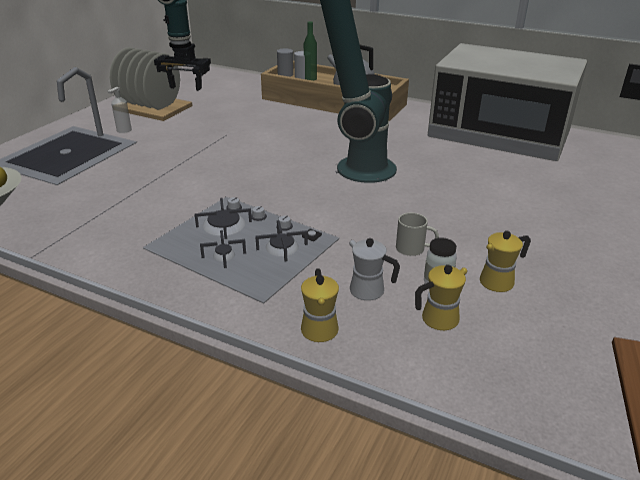

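The top view shows the grey moka knob at (240,231), the small burner cap at (415,224) and the igniter button at (343,302). The medium and large burners are at (365,267) and (452,280), and the knobs at (382,308), (423,314) and (463,320). The scene view shows the grey pot's knob at about (370,243), the small burner at (223,250) and the igniter at (312,233).

```bash
cat > h.py <<'E'
import numpy as np,cv2,pickle
from scipy.spatial.transform import Rotation as R
def ray(c,uv,z):
    d=R.from_rotvec(c["orientation"]).as_matrix()@np.linalg.inv(c["intrinsics"])@[uv[0],uv[1],1]
    p=np.array(c["position"]); return p+d*(z-p[2])/d[2]
def zpt(c,uv):
    u,v=np.round(uv).astype(int); z=c["z_map"][v,u]
    return np.array(c["position"])+R.from_rotvec(c["orientation"]).as_matrix()@(np.linalg.inv(c["intrinsics"])@[uv[0],uv[1],1]*z)
def blob(c,uv,r,dark,thr,op=0):
    g=cv2.cvtColor(c["image"],cv2.COLOR_BGR2GRAY);m=(g<thr) if dark else (g>thr)
    w=np.zeros_like(g);cv2.circle(w,tuple(uv),r,1,-1);m=(m&(w>0)).astype(np.uint8)
    if op: m=cv2.morphologyEx(m,cv2.MORPH_OPEN,cv2.getStructuringElement(cv2.MORPH_ELLIPSE,(op,op)))
    n,l,s,ce=cv2.connectedComponentsWithStats(m);i=1+np.argmax(s[1:,4]);return ce[i],s[i]
E
python3 - <<'E'
from h import *
d=pickle.load(open("cap.pkl","rb"))
for cam,n,uv,r,dark,thr,op,z in [("top","moka",(240,231),8,1,70,0,.158),("top","small",(415,224),13,1,75,9,.030),("top","med",(365,267),18,1,75,11,.030),("top","large",(452,280),24,1,75,15,.030),("top","ign",(343,302),7,0,100,0,.024),
 ("top","ignbase",(343,302),16,1,70,0,.012),("top","knobA",(382,308),10,0,150,0,.034),("scene","moka",(370,243),8,1,70,0,.153),("scene","small",(223,250),9,1,75,7,.03),("scene","ign",(312,233),6,0,110,0,.024)]:
    c=d[cam];b,s=blob(c,uv,r,dark,thr,op);print(cam,n,b.round(1),s,ray(c,b,z).round(4),zpt(c,b).round(4))
for n,uv,z in [("kA",(382,308),.034),("kB",(423,314),.034),("kC",(463,320),.034),("jar",(173,282),.12),("mug",(228,336),.095)]: print(n,ray(d["top"],uv,z).round(3),zpt(d["top"],uv).round(3))
a=cv2.resize(d["top"]["image"][190:350,190:510],(800,400),interpolation=2)
b=cv2.resize(d["scene"]["image"][190:350,140:420],(800,457))[:200+257]
cv2.imwrite("pics/crop.png",a)
E
```

```text
top moka [240.1 230.8] [236 227   9   9  63] [0.6465 0.2714 0.158 ] [0.6464 0.2714 0.1584]
top small [414.6 224.1] [406 215  18  19 279] [ 0.6915 -0.1427  0.03  ] [ 0.6918 -0.1431  0.0284]
top med [364.4 267.2] [351 253  28  29 636] [ 0.5813 -0.0185  0.03  ] [ 0.5815 -0.0188  0.0278]
top large [452.3 280.1] [ 433  261   39   39 1203] [ 0.5547 -0.2359  0.03  ] [ 0.5547 -0.2362  0.0292]
top ign [342.8 302.2] [339 298   9   9  64] [0.4947 0.0326 0.024 ] [0.4946 0.0323 0.0209]
top ignbase [342.5 302.2] [333 293  20  20 258] [0.4943 0.0323 0.012 ] [0.4945 0.0336 0.0259]Traceback (most recent call last):
  File "<stdin>", line 5, in <module>
  File "h.py", line 13, in blob
    n,l,s,ce=cv2.connectedComponentsWithStats(m);i=1+np.argmax(s[1:,4]);return ce[i],s[i]
                                                     ~~~~~~~~~^^^^^^^^^
    return _wrapfunc(a, 'argmax', axis=axis, out=out, **kwds)
    return bound(*args, **kwds)
ValueError: attempt to get argmax of an empty sequence
```

Heights, cap diameters (45, 70 and 95 mm), the button and the spacing all match the task data. Next I'll close the fingers, travel high and approach the pot.

```bash
cat >> h.py <<'E'
from cell import manip,cams,order
def down(p):
    a=np.arctan2(p[1],p[0])
    s=manip.state();R0=R.from_rotvec([-3.11994749,-.350568076,0])  # start tool, base angle -1.346
    return (R.from_euler("z",a+1.347)*R0).as_rotvec()
def near(n,p):
    s=manip.state();T=R.from_rotvec(s["tcp_rot"]);c=cams.capture("wrist");cv2.imwrite(f"pics/{n}.png",c["image"])
    X=np.array(c["T_tool_cam"]);Q=T.inv().apply(np.array(p)-s["tool_pos"]);q=X[:3,:3].T@(Q-X[:3,3]);q=c["intrinsics"]@q/q[2]
    print(n,"clock",s["clock"],"tcp",np.round(s["tool_pos"],4),"pred px",q[:2].round(1),"F",np.round(s["contact_force"],2),"j",np.round(s["joint_pos"],2))
E
python3 - <<'E'
from h import *
manip.set_gripper(0.0)
p=[.6465,.2714,.158]
manip.move_linear([.15,-.6575,.30],rate=.2)
manip.move_pose([p[0],p[1],.30],down(p))
near("w1",p)
E
```

```text
w1 clock 5.6167 tcp [0.6468 0.2706 0.3   ] pred px [320.2 220.9] F [0.22 0.35 0.43] j [ 0.36  0.28  1.43 -0.    1.43 -0.04]
```

View pics/w1.png

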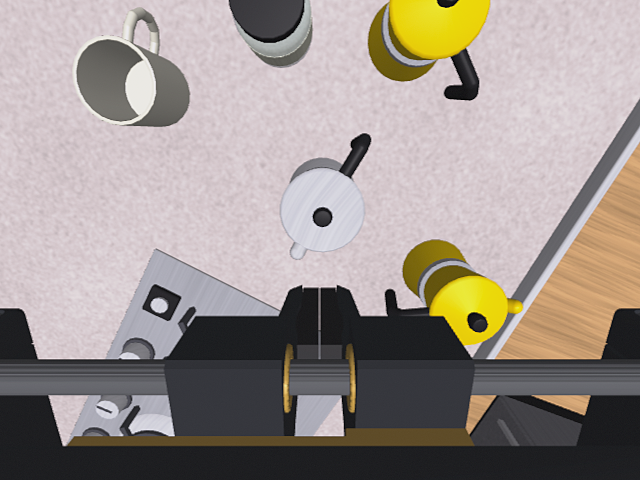

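The wrist view shows the grey pot's knob at (322,217), against a prediction of (320,221). That is about 2 mm off, well within tolerance, so I'll point now and go on to the burner.

```bash
python3 - <<'E'
from h import *
p=[.6465,.2714,.158]; b=[.6915,-.1427,.051]
manip.move_linear([p[0],p[1],.198],rate=.1); manip.dwell(1.6)
s=manip.state();print(s["clock"],s["tool_pos"],s["contact_force"])
manip.move_linear([p[0],p[1],.28],rate=.15)
manip.move_pose([b[0],b[1],.25],down(b))
near("w2",[.6915,-.1427,.030])
E
```

```text
8.4333 [0.64649407 0.27138021 0.19799501] [-0.3811329  0.0940106 -0.0993662]
w2 clock 10.675 tcp [ 0.6918 -0.1414  0.2501] pred px [320.4 205.6] F [ 0.9   0.45 -0.58] j [-0.24  0.31  1.49  0.    1.35 -0.04]
```

View pics/w2.png

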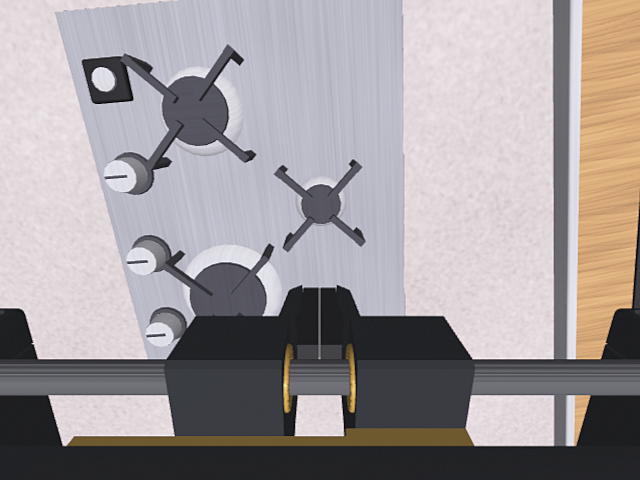

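The small burner's cap centre is at (321,204), against a prediction of (320,206), so the position holds. I'll point at it, then go above the igniter.

```bash
python3 - <<'E'
from h import *
b=[.6915,-.1427,.051]; g=[.4947,.0326,.024]
manip.move_linear([b[0],b[1],.086],rate=.12); manip.dwell(1.6)
s=manip.state();print(s["clock"],s["tool_pos"],s["contact_force"])
manip.move_linear([b[0],b[1],.22],rate=.15)
manip.move_pose([g[0],g[1],.22],down(g))
near("w3",g)
E
```

```text
13.8417 [ 0.69152349 -0.14269116  0.08601723] [-0.14126911  0.11641077  0.06983499]
w3 clock 15.9083 tcp [0.4957 0.0322 0.2202] pred px [319.3 208.5] F [-0.6   0.11  0.01] j [ 0.01 -0.08  1.97 -0.    1.25 -0.05]
```

View pics/w3.png

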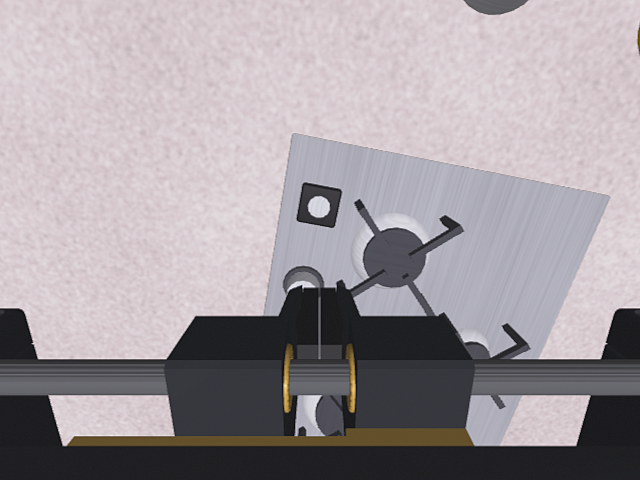

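The igniter button is at (319,207), against a prediction of (319,208.5). I'll point at it and hand in.

```bash
python3 - <<'E'
from h import *
manip.move_linear([.4947,.0326,.062],rate=.1); manip.dwell(1.6)
s=manip.state();print(s["clock"],s["tool_pos"],s["contact_force"])
print(order.close_job())
E
```

```text
19.2917 [0.4946798  0.03258943 0.06198975] [ 0.50351391 -0.55903738  0.34134862]
the job is handed in; nothing more can be done
None
```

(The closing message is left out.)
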